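# Tool setter into the datum corner of the dispenser bed

## Task

Get the blue tool setter ready for zeroing the nozzle: where it stands on the bench, press its spring plunger down to the stop and let it spring fully back up to see that it moves freely, then carry it upright to the white machine bed and push it flat and square into the corner between the two dark stops. Finish while holding it there with the gripper, pressed against both stops at once, with its plunger fully up for the nozzle to touch. Leave the well plate on the bed and the other things on the bench where they are.

Things in the scene. Friction and masses are not known exactly. Their poses are not given: they have to be found in the camera images.
- setter_center (a point): centre (25 mm up) of the tool setter's block: loose blue metal block, 60 x 60 mm in plan, 50 mm tall, about 0.45 kg, standing on the bench beside the machine at the start; its x and y axes are square to its upright faces, z up; small green lamp on its -x face, but any two faces may go to the stops; the steel plunger head sits on top in the middle, 68 mm tall overall
- plunger_top (a point): middle of the top face of the plunger head, a steel disc 26 mm across and 6 mm thick; at rest 18 mm above the top of the blue body (68 mm above the setter's underside)
- plunger (a joint): travel of the spring plunger: 0 fully up, 0.008 m pressed down to its stop; the spring pushes back with about 3 N at the start of travel and 6 N at the stop, and returns the head when let go
- datum_corner (a point): point on the white bed's top where the planes of the two stops' working faces meet; z up, x towards the rear stop, y towards the side stop; fully home, the setter's middle is 30 mm from it along -x and 30 mm along -y; bed and stops are slick (friction about 0.3 with the setter); the bed is level and fixed, its top 70 mm above the bench; it reaches 240 mm to -x, 255 to -y, 60 to +x, 35 to +y of here
- rear_stop: dark steel bar fixed on the bed, 14 mm thick (x) x 70 mm long (y) x 14 mm high; its working face looks to -x of datum_corner (towards the robot) and lies at datum_corner's x; it runs from 8 to 78 mm on the -y side of the corner; origin at the centre of its underside
- side_stop: dark steel bar fixed on the bed, 70 mm long (x) x 14 mm thick (y) x 14 mm high; its working face looks to -y of datum_corner and lies at datum_corner's y; it runs from 8 to 78 mm on the -x side of the corner; origin at the centre of its underside
- well_plate: white plate with 24 coloured wells lying on the front right part of the bed, 86 x 128 x 15 mm, origin at the centre of its underside; leave alone
- sample_jar: small clear jar with a white cap, 44 mm across, 50 mm tall, near the setter on the side away from the machine, origin at the centre of its underside; leave alone
- hex_driver: driver with a grey handle lying on the bench, 170 mm long along its x, about 120 mm from the setter on the robot's side; leave alone
- tube_rack: orange rack with capped tubes, 60 x 170 x 86 mm, beyond the setter, origin at the centre of its underside; leave alone
- reagent_bottle: amber bottle with a blue cap, 72 mm across, 140 mm tall, at the far right, origin at the centre of its underside; leave alone
- tip_box: blue box with a clear lid, 87 x 122 x 60 mm, on the left of the machine, origin at the centre of its underside; leave alone
- beaker: glass beaker, 70 mm across, 90 mm tall, on the left of the machine, origin at the centre of its underside; leave alone
Things that resemble listed ones, but are neither listed nor needed, are in the scene too. What is shaped like the part that bears setter_center but pink or purple is not meant.

How it is judged (in metres and radians):
On the way, in this order (a step that is already met when the one before it is completed fails the run):
1. the plunger is pressed down to its stop while the setter stands on the bench (value of joint plunger above 0.007 m and distance of setter_center from where it was at the start of the episode below 0.03 m), for 0.1 s.
2. the plunger is let go and is fully up again, before the setter is carried off (value of joint plunger below 0.001 m and distance of setter_center from where it was at the start of the episode below 0.03 m), for 0.1 s.
3. the setter stands on the bed, pressed against both stops (contact force between setter and rear_stop above 1 N and contact force between setter and side_stop above 1 N), for 0.2 s.
At the end, for the whole second after the job is handed in: the setter stands still, flat on the bed and upright (0.05 rad), square (0.05 rad) and home in the corner within 3 mm, pressing on each stop with over 1 N, the fingers still on it (over 1 N), its plunger up within 1 mm (all of step 3 and contact force between the fingers and setter above 1 N and x of setter_center in the frame of datum_corner between -0.033 and -0.027 m and y of setter_center in the frame of datum_corner between -0.033 and -0.027 m and z of setter_center in the frame of datum_corner between 0.022 and 0.028 m and (angle between the x axis of setter_center and the x axis of datum_corner, either way round below 0.05 rad or angle between the x axis of setter_center and the y axis of datum_corner, either way round below 0.05 rad) and angle between setter_center's own z axis and vertical below 0.05 rad and value of joint plunger below 0.001 m and linear speed of setter below 0.02 m/s); the arm keeps its last pose, push and grip.
It fails at once if the setter is tipped over (more than 0.5 rad from upright) (angle between setter_center's own z axis and vertical above 0.5 rad).
It fails at once if another thing is moved by more than 25 mm (distance of any of well_plate, sample_jar, hex_driver, tube_rack, reagent_bottle, tip_box, beaker from where it was at the start of the episode above 0.025 m).
It also fails if it takes over 69 s, if anything falls off the work surface, if the arm or the gripper's body presses on something with over 40 N, if the wrist force passes 120 N, or if a joint passes its speed limit or range.

## Robot

A 6-joint arm with a two-finger parallel gripper is mounted at the origin on the work surface. World frame = base frame: x ahead of the robot, y to its left, z up, the work surface at z = 0. Lengths are in mm, angles in degrees, forces in N, time in s.
With the tool pointing down it reaches from about 350 to 850 mm from the base axis. Payload 8.1 kg.
Tool frame: the origin (TCP) lies on the mounting face of the last link; the fingertips stand 173 mm ahead of it and the grasp point (between the pads) lies 155 mm ahead of it; z points along the fingers, y is the direction in which the jaws open and shut (so a half turn about z gives the same grasp; the last joint's range is limited). The gripper opens to 85 mm and grips with 20 to 120 N. Pads are 22 mm wide; open, the fingers measure 114 mm over their backs; the gripper's body (76 mm by 85 mm) begins 54 mm behind the grasp point. The pads swing forward as they close: fully open they stand 13 mm farther back than shut.
Start: joints at [-76.054, 7.471, 85.268, -0, 87.261, -4.893], TCP at [193.765, -567.857, 404.692] pointing down, gripper open.
Joint ranges: [-169.43, 169.43], [-51.17, 129.36], [1.28, 143.12], [-76.62, 256.62], [0, 156.53], [-152.29, 152.29]. Speed limits (degrees/s): [136.94, 136.94, 159.86, 180, 180, 180].

## Interface

Orientations are given as [roll, pitch, yaw] about the fixed x, y, z axes, in that order (R = Rz(yaw) Ry(pitch) Rx(roll)).
In Python, from bench import * gives the robot as it stands.
- The arm moves only by the tool arm_command, never from a script. Its argument "plan" is a list of rows, each an object of numbers: "jaw": the closure, from 0 (fully open) to 1 (shut); "dx", "dy", "dz": the shift along the tool's x, y, z in mm; "wx", "wy", "wz": the turn, a rotation vector about the tool's x, y, z in rad. A call has 1 to 12 rows; each row is the pose to reach, as a shift and turn from the pose commanded when the call began, along the tool's axes at that moment; what a row does not reach only later rows make up. A row lasts 1/10 s, in which the tool goes at most 50 mm and 8.59 degrees, less where a joint would pass 70% of its speed; a pose out of reach is approached as far as the arm can. A call with a gripper value outside its range is refused whole. The fingers move at their own pace and stop on an object; "squeeze" is the grip in N (left out, the last holds). Time passes only in rows, so rows that repeat a pose let the fingers close. It gives the time, the measured TCP pose, the force and the opening at its end, in the units of the state.
- sense(): the state, without advancing time (a new reading comes with each control period).
- snapshot(name): name is "scene" or "top"; returns a dict with "pixels" (480x640x3 uint8, red, green, blue), "fx", "fy", "cx", "cy" (pixels), "k1" (the pictures are not rectified: a ray, as slopes to the right and down, at radius r is drawn at 1 + k1 r^2 times it, then the intrinsics apply), "extrinsics" (4x4, takes a point from camera to world coordinates). Camera axes: x right, y up, looking along -z (the intrinsics and any distortion apply to the point x, -y, -z); pixel columns grow to the right and rows downward; lengths in mm; the calibration is good to about 2 mm. A picture is of the moment at which its call begins. There is no depth.
- hand_in(): hands the job in, once; it reports no verdict.
Trained networks look in the newest picture that a camera, given by its name, has taken for a name from the list of things; names that differ only in an ending like _2 or _b are one class to them, and where a whole thing is asked for, a point or a joint stands for the part that bears it (a point fixed in the world has none). Each returns a list of dicts, best first, with "score" (0 to 1); they miss things now and then, are a little off and sometimes report something else, mostly with a low value. They report only what shows in the picture. A call takes as long as a camera call. They do not tell look-alikes from the thing itself.
- recognise(camera, target): "box" ([left, top, width, height] in pixels, round what is visible of it).
- pinpoint(camera, target): "pixel" ([column, row] in pixels: a listed point, or the origin of a listed thing).
The state is a dict: "time": time; "joint_pos": joint angles; "qd": joint speeds; "joint_efforts": joint torques, N m; "tool_pos": TCP position; "tcp_rot": TCP orientation; "ft_force": force on the tool from outside, world axes, zero at the start; "wrist_torque": the same for the moment, N m; "finger_gap": finger opening in mm.
Only numpy, scipy, OpenCV 4.12 (cv2) and the standard library are available. Lean on these libraries where they do the work, as an engineer would, in place of code of your own. Each camera call takes 0.05 s, during which the arm holds its last target.

## Working session

There is one attempt and no reset: what is moved stays moved. The work goes in short steps, Python scripts to look and compute and a tool call to move; the robot and the scene stay as the last step left them, time stands still between calls to the robot, and variables do not carry over. Pictures are saved under pics/ and viewed, and the job is handed in when it is done.

Besides the shell and the picture viewer there is one more tool, called after "Request:" as name([rows], argument=value, ...), one row to a line, values as JSON. arm_command: Moves the arm, as the interface text tells. Its arguments: {"type":"object","properties":{"plan":{"type":"array"},"squeeze":{"type":"number"}},"required":["plan"]}

```bash
ls; mkdir -p pics
cat > h.py <<'E'
import numpy as np, cv2
from bench import *
def snap(n,f):
    s=snapshot(n); cv2.imwrite('pics/'+f,cv2.cvtColor(np.asarray(s['pixels'],np.uint8),cv2.COLOR_RGB2BGR)); return s
def ray(s,p):
    K=np.array([[s['fx'],0,s['cx']],[0,s['fy'],s['cy']],[0,0,1.]])
    u=cv2.undistortPoints(np.array([[p]],float),K,np.array([s['k1'],0,0,0,0.]))[0,0]
    E=np.array(s['extrinsics']); d=E[:3,:3]@np.array([u[0],-u[1],-1]); return E[:3,3],d
def at(s,p,z):
    o,d=ray(s,p); return o+d*(z-o[2])/d[2]
def proj(s,P):
    E=np.array(s['extrinsics']); c=E[:3,:3].T@(np.array(P,float)-E[:3,3]); x,y=c[0]/-c[2],-c[1]/-c[2]
    k=1+s['k1']*(x*x+y*y); return np.array([s['fx']*x*k+s['cx'],s['fy']*y*k+s['cy']])
def tri(s1,p1,s2,p2):
    A=np.zeros((3,3));b=np.zeros(3)
    for s,p in((s1,p1),(s2,p2)):
        o,d=ray(s,p); d=d/np.linalg.norm(d); M=np.eye(3)-np.outer(d,d); A+=M;b+=M@o
    return np.linalg.solve(A,b)
E
python3 - <<'E'
from h import *
a=snap('scene','s0.png');
for t in ['setter_center','plunger_top','datum_corner','rear_stop','side_stop']:
    print(t,[(np.round(r['pixel'],1),round(r['score'],2)) for r in pinpoint('scene',t)[:4]])
b=snap('top','t0.png')
for t in ['setter_center','plunger_top','datum_corner','rear_stop','side_stop','sample_jar','well_plate','hex_driver','tube_rack']:
    print(t,[(np.round(r['pixel'],1),round(r['score'],2)) for r in pinpoint('top',t)[:4]])
print(sense())
for s in(a,b): print(np.round(s['extrinsics'],3),s['fx'],s['k1'])
E
```

```text
pics
setter_center [(array([173.3, 267.8]), 0.91), (array([228.6, 274.2]), 0.89), (array([138.1, 322.9]), 0.89), (array([241.9, 325.1]), 0.68)]
plunger_top [(array([169.5, 253.2]), 0.66), (array([132.8, 314.8]), 0.57), (array([239.5, 310.3]), 0.54), (array([226.5, 266. ]), 0.49)]
datum_corner [(array([433. , 246.2]), 0.75)]
rear_stop [(array([420.9, 253.4]), 0.61)]
side_stop [(array([417.9, 236.5]), 0.75), (array([227.8, 375.3]), 0.38)]
setter_center [(array([483.2, 289.1]), 0.97), (array([422.6, 228.2]), 0.58)]
plunger_top [(array([435.3, 325.1]), 0.58), (array([492.2, 287.3]), 0.53), (array([403.7, 278.7]), 0.51), (array([423. , 224.8]), 0.47)]
datum_corner [(array([255.8, 168.2]), 0.61)]
rear_stop [(array([272.3, 163.4]), 0.43)]
side_stop [(array([247.6, 181.5]), 0.48)]
sample_jar [(array([445.4, 208. ]), 0.67)]
well_plate [(array([304.4, 232. ]), 0.84), (array([149.8, 232.3]), 0.3), (array([272.5, 161.1]), 0.19)]
hex_driver [(array([449.9, 257.5]), 0.73)]
tube_rack [(array([432.8, 174.1]), 0.82)]
{'time': 0.8, 'joint_pos': array([-7.60539200e+01,  7.46716528e+00,  8.52646314e+01,
[... 444 characters left out ...]
 array([-0.65748848,  0.34259318,  0.82028517]), 'wrist_torque': array([-0.02955242, -0.01846744,  0.00180554]), 'finger_gap': 85.51276629249317}
[[ 6.900000e-01 -4.850000e-01  5.370000e-01  1.053483e+03]
 [ 7.240000e-01  4.770000e-01 -4.990000e-01 -5.881290e+02]
 [-1.400000e-02  7.330000e-01  6.800000e-01  8.372920e+02]
 [ 0.000000e+00  0.000000e+00  0.000000e+00  1.000000e+00]] 434.1068661016422 -0.08250907140298507
[[ 1.800000e-02  9.820000e-01 -1.890000e-01  1.779110e+02]
 [-1.000000e+00  1.800000e-02 -4.000000e-03 -2.458900e+01]
 [-1.000000e-03  1.890000e-01  9.820000e-01  1.457216e+03]
 [ 0.000000e+00  0.000000e+00  0.000000e+00  1.000000e+00]] 503.64992955210437 -0.0026188911548147846
```

View pics/s0.png

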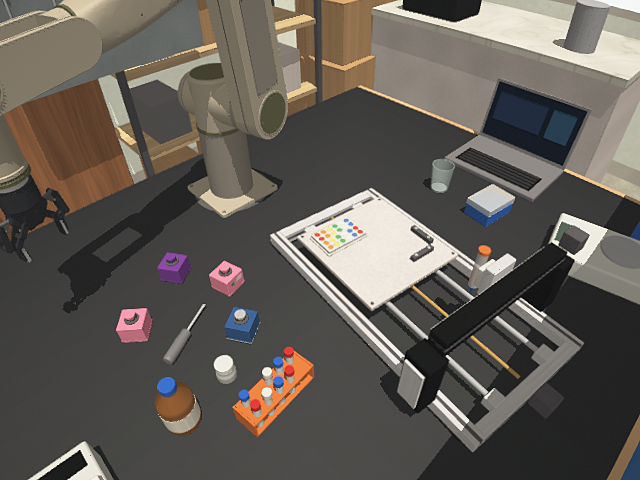

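View pics/t0.png

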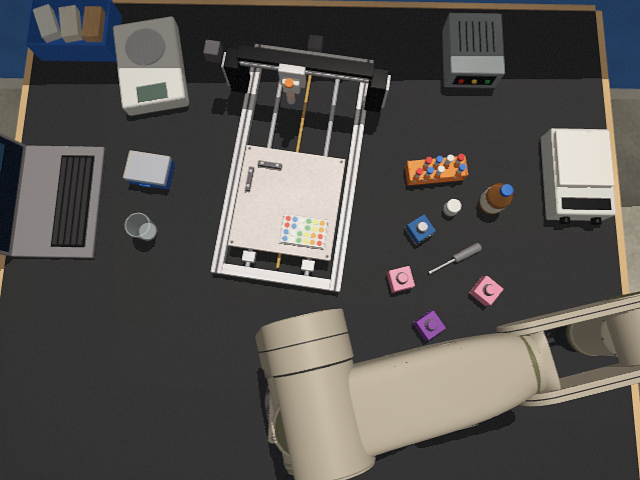

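The blue setter is at scene pixel (242,324) and top pixel (420,230). The stops' corner is at top pixel (255,167) and scene pixel (432,247). Next I'll zoom in on both for precise corners.

Run:
```python
import cv2,numpy as np
a=cv2.imread('pics/s0.png');b=cv2.imread('pics/t0.png')
def c(im,x,y,w=25,h=18): 
    return cv2.resize(im[y-h:y+h,x-w:x+w],None,fx=8,fy=8,interpolation=cv2.INTER_CUBIC)
o=np.vstack([np.hstack([c(a,241,324),c(a,425,244)]),np.hstack([c(b,420,230),c(b,260,176)])])
cv2.imwrite('pics/z0.png',o)
```

```text
(no output)
```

View pics/z0.png

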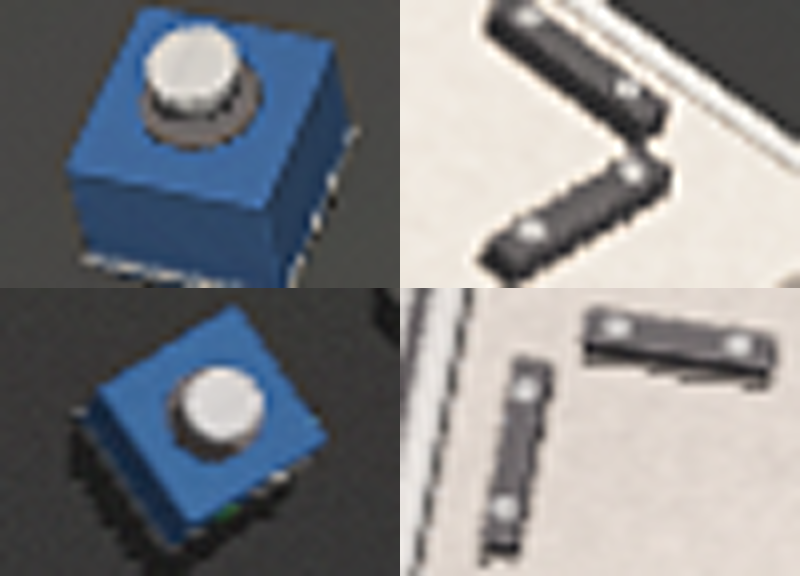

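```bash
cat > fit.py <<'E'
from h import *
from scipy.optimize import least_squares
a=snap('scene','s1.png'); b=snap('top','t1.png')
f=lambda o,u:[o[0]+(u[0]+.5)/8-.5,o[1]+(u[1]+.5)/8-.5]
S=[f((216,306),u) for u in[(145,8),(332,42),(265,208),(68,170)]]
T=[f((395,212),u) for u in[(237,18),(327,148),(180,232),(97,103)]]
for s in S: print('S',at(a,s,50).round(1))
for s in T: print('T',at(b,s,50).round(1))
print('plunger tri',tri(a,f((216,306),(195,65)),b,f((395,212),(224,115))).round(1))
R=[f((235,158),u) for u in[(117,70),(152,74),(120,257),(90,252),(188,20),(375,47),(370,80),(185,52)]]
for s in R: print('stop',at(b,s,84).round(1))
for n,p,z in[('jar',(445.4,208),0),('drv',(449.9,257.5),0),('rack',(432.8,174),0),('plate',(304.4,232),70)]: print(n,at(b,p,z).round(0))
for p in[(247,146),(345,159),(327,259),(229,243)]: print('bed',at(b,p,70).round(0))
im=cv2.imread('pics/t1.png')
c=lambda im,x,y,w=25,h=18:cv2.resize(im[y-h:y+h,x-w:x+w],None,fx=8,fy=8,interpolation=cv2.INTER_CUBIC)
cv2.imwrite('pics/z1.png',np.vstack([np.hstack([c(im,247,146),c(im,345,159)]),np.hstack([c(im,229,243),c(im,327,259)])]))
E
python3 fit.py
```

```text
S [ 451.5 -303.7   50. ]
S [ 499.2 -272.1   50. ]
S [ 532.1 -320.9   50. ]
S [ 483.6 -353.    50. ]
T [ 529.6 -319.5   50. ]
T [ 482.4 -350.6   50. ]
T [ 450.9 -297.6   50. ]
T [ 497.4 -268.7   50. ]
plunger tri [ 490.2 -311.    65.8]
stop [651.6 184.6  84. ]
stop [650.3 172.   84. ]
stop [582.3 180.4  84. ]
stop [584.  191.1  84. ]
stop [670.8 160.   84. ]
stop [661.9  92.7  84. ]
stop [649.5  94.1  84. ]
stop [658.8 160.6  84. ]
jar [ 561. -394.    0.]
drv [ 412. -402.    0.]
rack [ 666. -359.    0.]
plate [466.  23.  70.]
bed [718. 196.  70.]
bed [684. -90.  70.]
bed [390. -42.  70.]
bed [430. 233.  70.]
```

```bash
sleep 1; ls pics
```

```text
s0.png
s1.png
t0.png
t1.png
z0.png
z1.png
```

View pics/z1.png

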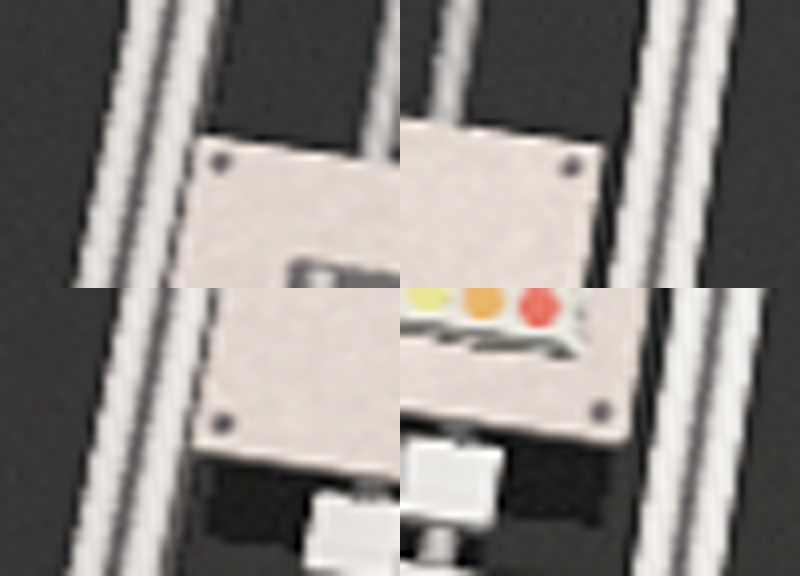

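The crops show the bed's four corners clearly: about (197,138) and (603,147) in the upper pair, (192,450) and (628,440) in the lower pair. I'll fit the datum pose from these.

```bash
cat > fit2.py <<'E'
from h import *
from scipy.optimize import least_squares
a=snap('scene','s2.png'); b=snap('top','t2.png')
f=lambda o,u:np.array([o[0]+(u[0]+.5)/8-.5,o[1]+(u[1]+.5)/8-.5])
bed=[((60,35,70),f((222,128),(197,138))),((60,-255,70),f((320,141),(203,147))),((-240,35,70),f((204,225),(192,162))),((-240,-255,70),f((302,241),(228,152)))]
W=lambda p,P:(p[0]+np.cos(p[2])*P[0]-np.sin(p[2])*P[1],p[1]+np.sin(p[2])*P[0]+np.cos(p[2])*P[1],P[2])
st=[((-8,14,84),(117,70)),((-8,0,84),(152,74)),((-78,0,84),(120,257)),((-78,14,84),(90,252)),((14,-8,84),(188,20)),((14,-78,84),(375,47)),((0,-78,84),(370,80)),((0,-8,84),(185,52))]
st=[(P,f((235,158),u)) for P,u in st]
def res(p,L,s): return np.concatenate([proj(s,W(p,P))-u for P,u in L])
for L in(bed,st,bed+st):
    r=least_squares(res,[655,170,-.1],args=(L,b)); print(r.x[:2].round(1),np.degrees(r.x[2]).round(2),r.fun.round(1))
    p=r.x
print('home',np.round(W(p,(-30,-30,0)),1))
sq=[((x,y,50)) for x,y in((30,30),(30,-30),(-30,-30),(-30,30))]
S=[f((216,306),u) for u in[(332,42),(265,208),(68,170),(145,8)]]
T=[f((395,212),u) for u in[(97,103),(237,18),(327,148),(180,232)]]
q0=[490,-311,.58]
rr=lambda q:np.concatenate([res(q,list(zip(sq,S)),a),res(q,list(zip(sq,T)),b)])
q=least_squares(rr,q0);print('set',q.x[:2].round(1),np.degrees(q.x[2]).round(2),q.fun.round(1))
for n,s in(('s',a),('t',b)):
    im=cv2.imread('pics/%s2.png'%n); im=cv2.resize(im,None,fx=8,fy=8,interpolation=cv2.INTER_CUBIC)
    def pl(Q): cv2.polylines(im,[np.array([(proj(s,x)+.5)*8-.5 for x in Q]).round().astype(int)],True,(0,255,0),1)
    for z in(70,84):
        pl([W(p,(x,y,z)) for x,y in((-8,0),(-8,14),(-78,14),(-78,0))]); pl([W(p,(x,y,z)) for x,y in((0,-8),(14,-8),(14,-78),(0,-78))])
    for z in(0,50): pl([W(q.x,(x,y,z)) for x,y,_ in sq])
    c=lambda x,y,w=25,h=18:im[8*(y-h):8*(y+h),8*(x-w):8*(x+w)]
    o=np.hstack([c(241,324),c(425,244)]) if n=='s' else np.vstack([o,np.hstack([c(420,230),c(260,176)])])
cv2.imwrite('pics/ov.png',o)
E
python3 fit2.py
```

```text
[658.4 171.3] -7.41 [ 0.  -0.2 -0.  -0.4 -0.   0.1  0.   0.4]
[658.7 170.1] -6.94 [-0.1 -0.3  0.3 -0.1  0.3  0.4 -0.8  0.3 -0.2 -0.3  0.6 -0.4  0.5  0.1
 -0.6  0.3]
[658.8 170.4] -7.48 [ 0.4 -0.3  0.3 -0.4  0.2 -0.   0.2  0.4 -0.2 -0.3  0.2 -0.2 -0.   0.3
 -1.2  0.2 -0.2 -0.3  0.5 -0.2  0.4  0.3 -0.7  0.3]
home [625.1 144.5   0. ]
set [ 490.8 -311. ] 32.77 [ 1.  -0.5  0.4 -0.2 -0.3 -0.6  0.  -0.9  0.3 -0.8  0.2 -0.9  0.7  0.2
  1.6  0.6]
```

View pics/ov.png

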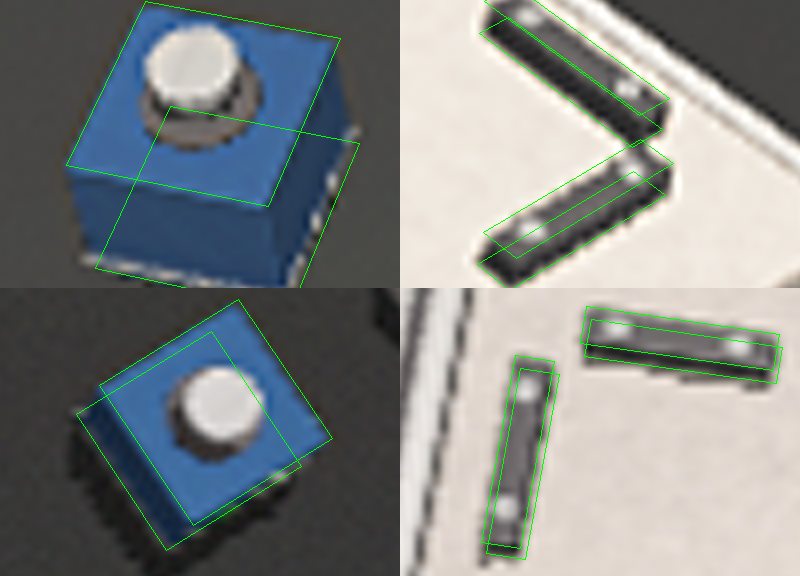

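Estimates: the setter is at about (489.5, −310.5) mm with yaw 32.8°, and the home centre is at (625, 144.5) with datum yaw −7.4°. The overlay agrees within 1–2 mm. Next I'll move above the plunger with the jaws shut.

Request:
arm_command([
  {"dx": 20,"dy": -8,"dz": 0,"jaw": 1},
  {"dx": 60,"dy": -24,"dz": 0,"wz": -0.03,"jaw": 1},
  {"dx": 105,"dy": -43,"dz": 0,"wz": -0.06,"jaw": 1},
  {"dx": 150,"dy": -61,"dz": 0,"wz": -0.1,"jaw": 1},
  {"dx": 195,"dy": -80,"dz": 0,"wz": -0.14,"jaw": 1},
  {"dx": 240,"dy": -98,"dz": 10,"wz": -0.18,"jaw": 1},
  {"dx": 285,"dy": -116,"dz": 30,"wz": -0.22,"jaw": 1},
  {"dx": 325,"dy": -133,"dz": 60,"wz": -0.244,"jaw": 1},
  {"dx": 353,"dy": -144,"dz": 90,"wz": -0.244,"jaw": 1},
  {"dx": 363,"dy": -148,"dz": 110,"wz": -0.244,"jaw": 1},
  {"dx": 363,"dy": -148,"dz": 120,"wz": -0.244,"jaw": 1},
  {"dx": 363,"dy": -148,"dz": 120,"wz": -0.244,"jaw": 1},
], squeeze=60)

```text
invalid input
```

```bash
cat > look.py <<'E'
import sys
from h import *
k=sys.argv[1]; xs=list(map(int,sys.argv[2:6]))
a=snap('scene','s%s.png'%k); b=snap('top','t%s.png'%k)
s=sense(); print({n:np.round(s[n],2) for n in('time','joint_pos','tool_pos','tcp_rot','ft_force','wrist_torque','finger_gap')})
o=[]
for n,(x,y) in(('s',xs[:2]),('t',xs[2:])):
    im=cv2.imread('pics/%s%s.png'%(n,k)); w,h=50,60
    o.append(cv2.resize(im[max(y-h,0):y+h,x-w:x+w],None,fx=4,fy=4,interpolation=cv2.INTER_CUBIC))
cv2.imwrite('pics/l%s.png'%k,np.hstack(o))
E
python3 look.py 3 241 310 415 230
```

```text
{'time': np.float64(1.1), 'joint_pos': array([-76.06,   7.47,  85.27,  -0.  ,  87.26,  -4.89]), 'tool_pos': array([ 193.74, -567.87,  404.71]), 'tcp_rot': array([180.  ,   0.  ,  18.84]), 'ft_force': array([-0.94, -0.09, -0.17]), 'wrist_torque': array([-0.02, -0.02, -0.01]), 'finger_gap': np.float64(85.05)}
```

View pics/l3.png

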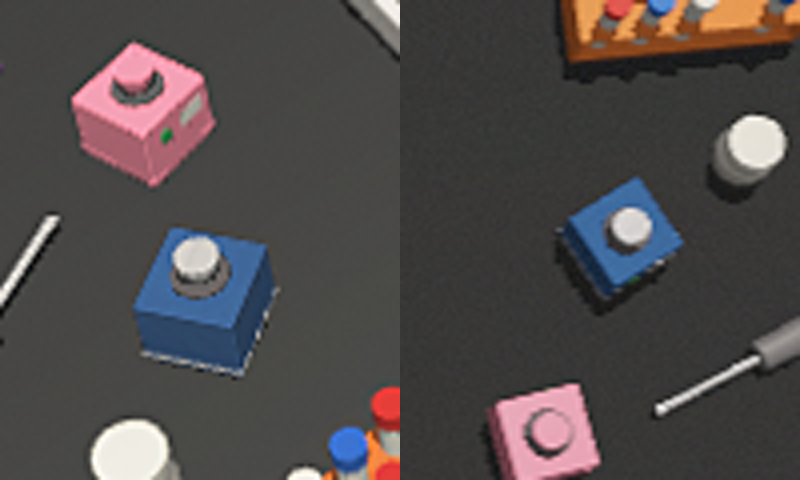

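The picture shows the arm didn't move, and the setter stands untouched. I'll give every key in every row.

Request:
arm_command([
  {"jaw": 1,"dx": 20,"dy": -8,"dz": 0,"wx": 0,"wy": 0,"wz": 0},
  {"jaw": 1,"dx": 60,"dy": -24,"dz": 0,"wx": 0,"wy": 0,"wz": -0.03},
  {"jaw": 1,"dx": 105,"dy": -43,"dz": 0,"wx": 0,"wy": 0,"wz": -0.06},
  {"jaw": 1,"dx": 150,"dy": -61,"dz": 0,"wx": 0,"wy": 0,"wz": -0.1},
  {"jaw": 1,"dx": 195,"dy": -80,"dz": 0,"wx": 0,"wy": 0,"wz": -0.14},
  {"jaw": 1,"dx": 240,"dy": -98,"dz": 10,"wx": 0,"wy": 0,"wz": -0.18},
  {"jaw": 1,"dx": 285,"dy": -116,"dz": 30,"wx": 0,"wy": 0,"wz": -0.22},
  {"jaw": 1,"dx": 325,"dy": -133,"dz": 60,"wx": 0,"wy": 0,"wz": -0.244},
  {"jaw": 1,"dx": 353,"dy": -144,"dz": 90,"wx": 0,"wy": 0,"wz": -0.244},
  {"jaw": 1,"dx": 363,"dy": -148,"dz": 110,"wx": 0,"wy": 0,"wz": -0.244},
  {"jaw": 1,"dx": 363,"dy": -148,"dz": 120,"wx": 0,"wy": 0,"wz": -0.244},
  {"jaw": 1,"dx": 363,"dy": -148,"dz": 120,"wx": 0,"wy": 0,"wz": -0.244},
], squeeze=60)

```text
time: 2.3
tool_pos: [488.9, -310.3, 283.1]
tcp_rot: [-179.8, 0.1, 32.9]
ft_force: [-1.2, -0.3, -0.3]
finger_gap: 0.2
```

```bash
python3 look.py 4 241 310 415 230
```

```text
{'time': np.float64(2.4), 'joint_pos': array([-3.755e+01,  9.330e+00,  9.593e+01, -2.000e-02,  7.467e+01,
        1.969e+01]), 'tool_pos': array([ 489.21, -311.59,  285.8 ]), 'tcp_rot': array([ 1.7993e+02, -1.0000e-02,  3.2760e+01]), 'ft_force': array([ 0.37,  0.08, -0.45]), 'wrist_torque': array([-0.  ,  0.01,  0.01]), 'finger_gap': np.float64(0.22)}
```

View pics/l4.png

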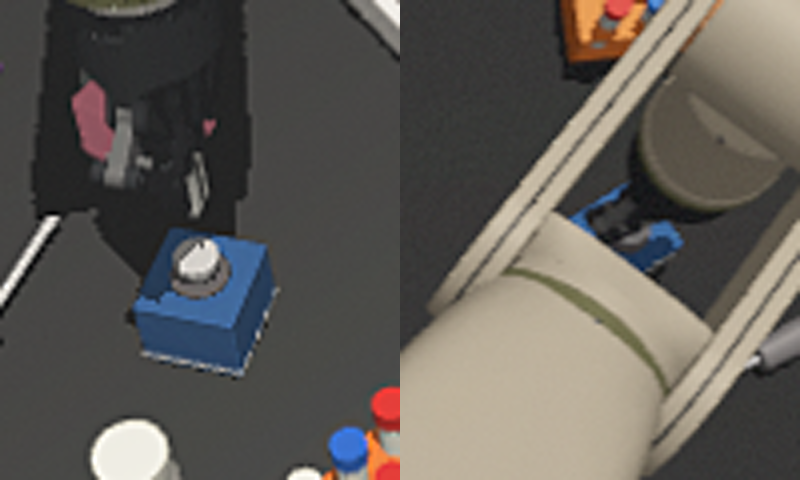

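Run:
```python
from h import *
a=snap('scene','s5.png')
im=cv2.imread('pics/s5.png')[240:360,190:290]
im=cv2.resize(im,None,fx=6,fy=6,interpolation=cv2.INTER_CUBIC)
for z in (285.8,112,99,68):
    p=proj(a,(489.5,-310.5,z)); print(z,p); cv2.circle(im,tuple(int(v) for v in (p-[190,240])*6),3,(0,255,0),-1)
cv2.imwrite('pics/z5.png',im)
```

```text
285.8 [223.7616538  241.15831317]
112 [237.01943979 300.16896249]
99 [237.88626729 303.97985721]
68 [239.89239859 312.77768621]
```

View pics/z5.png

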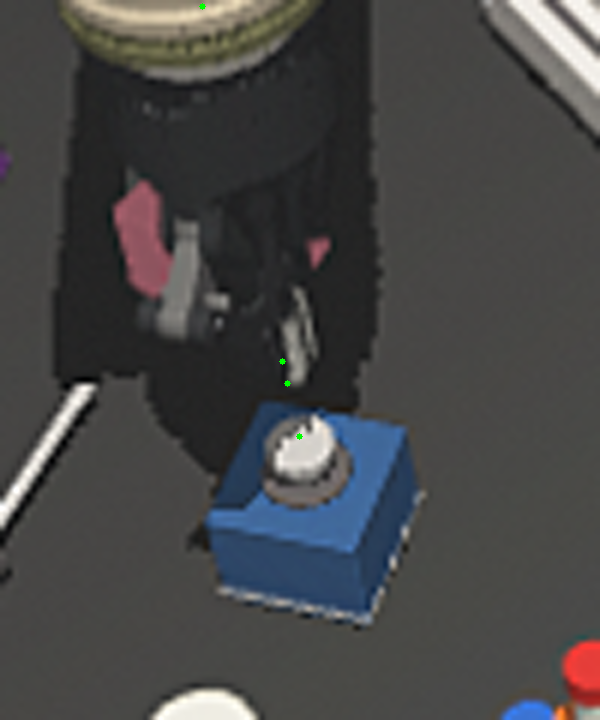

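The closed tips line up over the disc, at crop pixels (295,383) and (306,445). The scene camera's shift is the same for both. Now I'll descend.

Request:
arm_command([
  {"jaw": 1,"dx": 0,"dy": 0,"dz": 15,"wx": 0,"wy": 0,"wz": 0},
  {"jaw": 1,"dx": 0,"dy": 0,"dz": 28,"wx": 0,"wy": 0,"wz": 0},
  {"jaw": 1,"dx": 0,"dy": 0,"dz": 32,"wx": 0,"wy": 0,"wz": 0},
  {"jaw": 1,"dx": 0,"dy": 0,"dz": 36,"wx": 0,"wy": 0,"wz": 0},
  {"jaw": 1,"dx": 0,"dy": 0,"dz": 39,"wx": 0,"wy": 0,"wz": 0},
  {"jaw": 1,"dx": 0,"dy": 0,"dz": 41,"wx": 0,"wy": 0,"wz": 0},
  {"jaw": 1,"dx": 0,"dy": 0,"dz": 42,"wx": 0,"wy": 0,"wz": 0},
  {"jaw": 1,"dx": 0,"dy": 0,"dz": 42,"wx": 0,"wy": 0,"wz": 0},
  {"jaw": 1,"dx": 0,"dy": 0,"dz": 42,"wx": 0,"wy": 0,"wz": 0},
])

```text
time: 3.35
tool_pos: [489.7, -310.6, 243.0]
tcp_rot: [180.0, -0.0, 32.8]
ft_force: [-0.0, -0.3, -0.5]
finger_gap: -0.2
```

Request:
arm_command([
  {"jaw": 1,"dx": 0,"dy": 0,"dz": 2,"wx": 0,"wy": 0,"wz": 0},
  {"jaw": 1,"dx": 0,"dy": 0,"dz": 4,"wx": 0,"wy": 0,"wz": 0},
  {"jaw": 1,"dx": 0,"dy": 0,"dz": 5,"wx": 0,"wy": 0,"wz": 0},
  {"jaw": 1,"dx": 0,"dy": 0,"dz": 6,"wx": 0,"wy": 0,"wz": 0},
  {"jaw": 1,"dx": 0,"dy": 0,"dz": 6,"wx": 0,"wy": 0,"wz": 0},
])

```text
time: 3.85
tool_pos: [489.8, -310.7, 237.0]
tcp_rot: [179.9, -0.0, 32.8]
ft_force: [1.8, -0.6, 4.4]
finger_gap: -0.2
```

Request:
arm_command([
  {"jaw": 1,"dx": 0,"dy": 0,"dz": 1.5,"wx": 0,"wy": 0,"wz": 0},
  {"jaw": 1,"dx": 0,"dy": 0,"dz": 3,"wx": 0,"wy": 0,"wz": 0},
  {"jaw": 1,"dx": 0,"dy": 0,"dz": 4,"wx": 0,"wy": 0,"wz": 0},
  {"jaw": 1,"dx": 0,"dy": 0,"dz": 4.4,"wx": 0,"wy": 0,"wz": 0},
  {"jaw": 1,"dx": 0,"dy": 0,"dz": 4.4,"wx": 0,"wy": 0,"wz": 0},
  {"jaw": 1,"dx": 0,"dy": 0,"dz": 4.4,"wx": 0,"wy": 0,"wz": 0},
])

```text
time: 4.45
tool_pos: [489.8, -310.8, 233.4]
tcp_rot: [179.9, -0.0, 32.8]
ft_force: [-1.7, 2.0, 11.3]
finger_gap: 0.1
```

Request:
arm_command([
  {"jaw": 1,"dx": 0,"dy": 0,"dz": 0.5,"wx": 0,"wy": 0,"wz": 0},
  {"jaw": 1,"dx": 0,"dy": 0,"dz": 0.8,"wx": 0,"wy": 0,"wz": 0},
  {"jaw": 1,"dx": 0,"dy": 0,"dz": 0.8,"wx": 0,"wy": 0,"wz": 0},
  {"jaw": 1,"dx": 0,"dy": 0,"dz": 0.8,"wx": 0,"wy": 0,"wz": 0},
])

```text
time: 4.85
tool_pos: [489.9, -310.8, 233.3]
tcp_rot: [179.9, -0.0, 32.8]
ft_force: [-4.5, 3.2, 16.8]
finger_gap: 0.0
```

```bash
python3 look.py 6 241 310 415 230
```

```text
{'time': np.float64(4.95), 'joint_pos': array([-37.46,  12.8 ,  97.91,  -0.  ,  69.22,  19.72]), 'tool_pos': array([ 489.88, -310.81,  233.33]), 'tcp_rot': array([ 1.7993e+02, -2.0000e-02,  3.2820e+01]), 'ft_force': array([-4.56,  3.31, 17.55]), 'wrist_torque': array([0.6 , 0.81, 0.01]), 'finger_gap': np.float64(-0.19)}
```

View pics/l6.png

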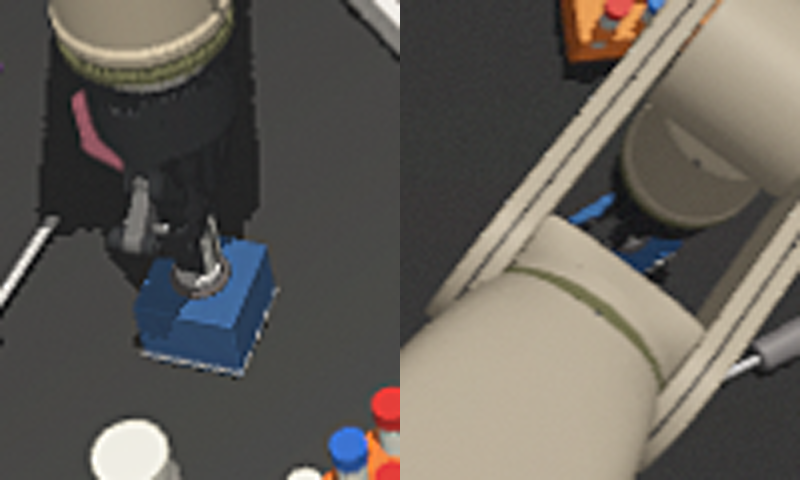

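The plunger is at its stop: the force climbs stiffly to 17 N with almost no further travel, and the setter hasn't moved. Now I'll release it and open the jaws.

Request:
arm_command([
  {"jaw": 1,"dx": 0,"dy": 0,"dz": -4,"wx": 0,"wy": 0,"wz": 0},
  {"jaw": 1,"dx": 0,"dy": 0,"dz": -10,"wx": 0,"wy": 0,"wz": 0},
  {"jaw": 1,"dx": 0,"dy": 0,"dz": -25,"wx": 0,"wy": 0,"wz": 0},
  {"jaw": 1,"dx": 0,"dy": 0,"dz": -40,"wx": 0,"wy": 0,"wz": 0},
  {"jaw": 0,"dx": 0,"dy": 0,"dz": -45,"wx": 0,"wy": 0,"wz": 0},
  {"jaw": 0,"dx": 0,"dy": 0,"dz": -45,"wx": 0,"wy": 0,"wz": 0},
  {"jaw": 0,"dx": 0,"dy": 0,"dz": -45,"wx": 0,"wy": 0,"wz": 0},
  {"jaw": 0,"dx": 0,"dy": 0,"dz": -45,"wx": 0,"wy": 0,"wz": 0},
  {"jaw": 0,"dx": 0,"dy": 0,"dz": -45,"wx": 0,"wy": 0,"wz": 0},
  {"jaw": 0,"dx": 0,"dy": 0,"dz": -45,"wx": 0,"wy": 0,"wz": 0},
])

```text
time: 5.95
tool_pos: [489.4, -310.4, 275.9]
tcp_rot: [-179.9, 0.0, 32.8]
ft_force: [0.5, -0.1, -0.4]
finger_gap: 84.6
```

```bash
python3 look.py 7 241 310 415 230
```

```text
{'time': np.float64(6.05), 'joint_pos': array([-37.46,   9.91,  96.36,  -0.  ,  73.77,  19.72]), 'tool_pos': array([ 489.45, -310.51,  276.15]), 'tcp_rot': array([-1.7997e+02,  1.0000e-02,  3.2820e+01]), 'ft_force': array([-0.45,  0.55,  0.43]), 'wrist_torque': array([ 0.03, -0.02,  0.07]), 'finger_gap': np.float64(85.11)}
```

View pics/l7.png

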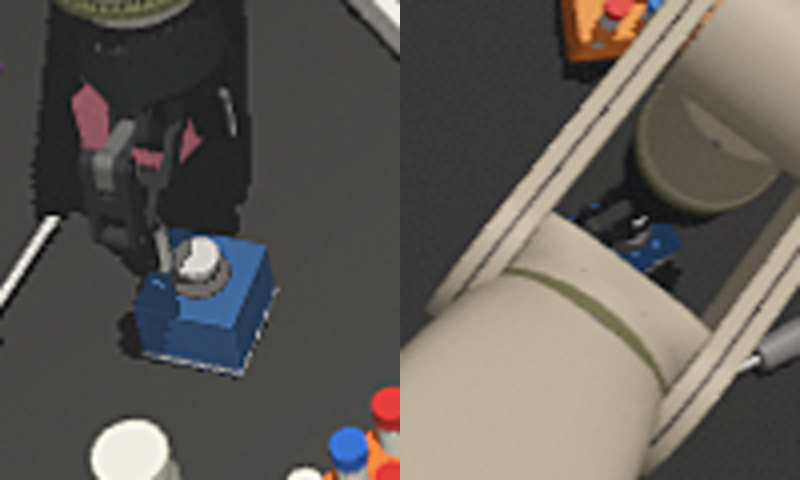

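The plunger head is fully up again (bright disc at crop pixel (202,250), with the rod visible) and the setter hasn't moved. Now I'll descend to grasp.

Request:
arm_command([
  {"jaw": 0,"dx": 0,"dy": 0,"dz": 15,"wx": 0,"wy": 0,"wz": 0},
  {"jaw": 0,"dx": 0,"dy": 0,"dz": 40,"wx": 0,"wy": 0,"wz": 0},
  {"jaw": 0,"dx": 0,"dy": 0,"dz": 65,"wx": 0,"wy": 0,"wz": 0},
  {"jaw": 0,"dx": 0,"dy": 0,"dz": 82,"wx": 0,"wy": 0,"wz": 0},
  {"jaw": 0,"dx": 0,"dy": 0,"dz": 90,"wx": 0,"wy": 0,"wz": 0},
  {"jaw": 0,"dx": 0,"dy": 0,"dz": 90,"wx": 0,"wy": 0,"wz": 0},
])

```text
time: 6.65
tool_pos: [488.7, -310.0, 184.4]
tcp_rot: [-179.8, 0.1, 32.8]
ft_force: [0.5, -0.6, 0.3]
finger_gap: 85.3
```

```bash
python3 look.py 8 241 310 415 230
```

```text
{'time': np.float64(6.75), 'joint_pos': array([-37.46,  16.47,  99.02,  -0.  ,  64.48,  19.72]), 'tool_pos': array([ 489.75, -310.75,  186.87]), 'tcp_rot': array([ 1.7997e+02, -1.0000e-02,  3.2820e+01]), 'ft_force': array([ 0.04, -0.34,  0.1 ]), 'wrist_torque': array([ 0.03, -0.04,  0.01]), 'finger_gap': np.float64(85.4)}
```

View pics/l8.png

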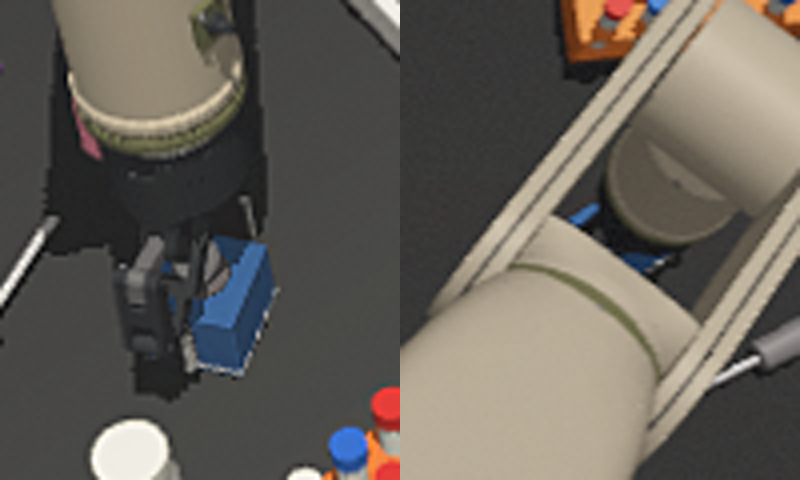

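The fingers straddle the setter with clearance. Closing.

Request:
arm_command([
  {"jaw": 0.2,"dx": 0,"dy": 0,"dz": 0,"wx": 0,"wy": 0,"wz": 0},
  {"jaw": 0.3,"dx": 0,"dy": 0,"dz": 0,"wx": 0,"wy": 0,"wz": 0},
  {"jaw": 0.5,"dx": 0,"dy": 0,"dz": 0,"wx": 0,"wy": 0,"wz": 0},
  {"jaw": 1,"dx": 0,"dy": 0,"dz": 0,"wx": 0,"wy": 0,"wz": 0},
  {"jaw": 1,"dx": 0,"dy": 0,"dz": 0,"wx": 0,"wy": 0,"wz": 0},
  {"jaw": 1,"dx": 0,"dy": 0,"dz": 0,"wx": 0,"wy": 0,"wz": 0},
  {"jaw": 1,"dx": 0,"dy": 0,"dz": 0,"wx": 0,"wy": 0,"wz": 0},
  {"jaw": 1,"dx": 0,"dy": 0,"dz": 0,"wx": 0,"wy": 0,"wz": 0},
], squeeze=40)

```text
time: 7.55
tool_pos: [490.1, -311.1, 187.9]
tcp_rot: [179.9, -0.0, 32.8]
ft_force: [0.1, 0.3, 6.2]
finger_gap: 59.4
```

```bash
python3 look.py 9 241 310 415 230
```

```text
{'time': np.float64(7.65), 'joint_pos': array([-37.46,  16.4 ,  98.99,  -0.  ,  64.48,  19.72]), 'tool_pos': array([ 490.12, -311.04,  187.9 ]), 'tcp_rot': array([ 1.7987e+02, -5.0000e-02,  3.2820e+01]), 'ft_force': array([-0.96, -0.29,  5.4 ]), 'wrist_torque': array([0.13, 0.06, 0.02]), 'finger_gap': np.float64(59.8)}
```

View pics/l9.png

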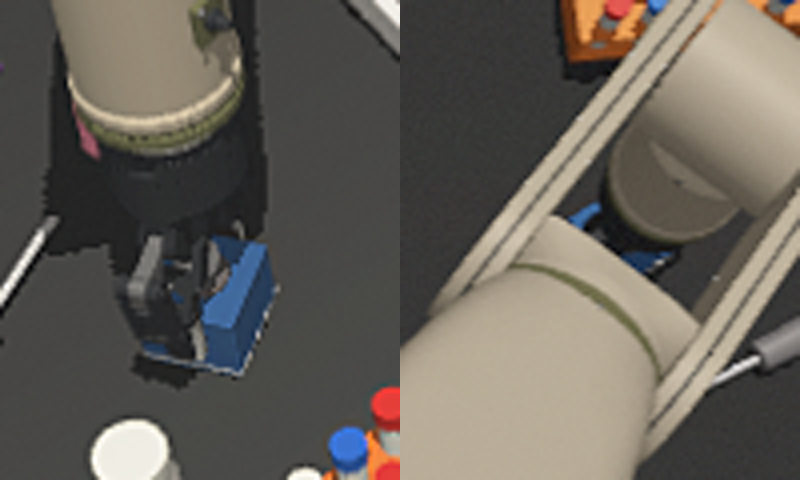

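The grip is secure: gap 59.6 mm. Lifting.

Request:
arm_command([
  {"jaw": 1,"dx": 0,"dy": 0,"dz": -5,"wx": 0,"wy": 0,"wz": 0},
  {"jaw": 1,"dx": 0,"dy": 0,"dz": -15,"wx": 0,"wy": 0,"wz": 0},
  {"jaw": 1,"dx": 0,"dy": 0,"dz": -35,"wx": 0,"wy": 0,"wz": 0},
  {"jaw": 1,"dx": 0,"dy": 0,"dz": -60,"wx": 0,"wy": 0,"wz": 0},
  {"jaw": 1,"dx": 0,"dy": 0,"dz": -90,"wx": 0,"wy": 0,"wz": 0},
  {"jaw": 1,"dx": 0,"dy": 0,"dz": -120,"wx": 0,"wy": 0,"wz": 0},
  {"jaw": 1,"dx": 0,"dy": 0,"dz": -145,"wx": 0,"wy": 0,"wz": 0},
  {"jaw": 1,"dx": 0,"dy": 0,"dz": -160,"wx": 0,"wy": 0,"wz": 0},
  {"jaw": 1,"dx": 0,"dy": 0,"dz": -160,"wx": 0,"wy": 0,"wz": 0},
])

```text
time: 8.55
tool_pos: [490.1, -311.0, 349.3]
tcp_rot: [179.8, -0.1, 32.8]
ft_force: [0.5, -1.1, -4.3]
finger_gap: 59.4
```

```bash
python3 look.py 10 235 270 415 230
```

```text
{'time': np.float64(8.65), 'joint_pos': array([-37.46,   6.31,  92.76,   0.  ,  81.  ,  19.72]), 'tool_pos': array([ 489.26, -310.37,  345.49]), 'tcp_rot': array([-1.7994e+02,  2.0000e-02,  3.2820e+01]), 'ft_force': array([-0.34, -0.08, -4.47]), 'wrist_torque': array([ 0.03,  0.01, -0.02]), 'finger_gap': np.float64(59.55)}
```

View pics/l10.png

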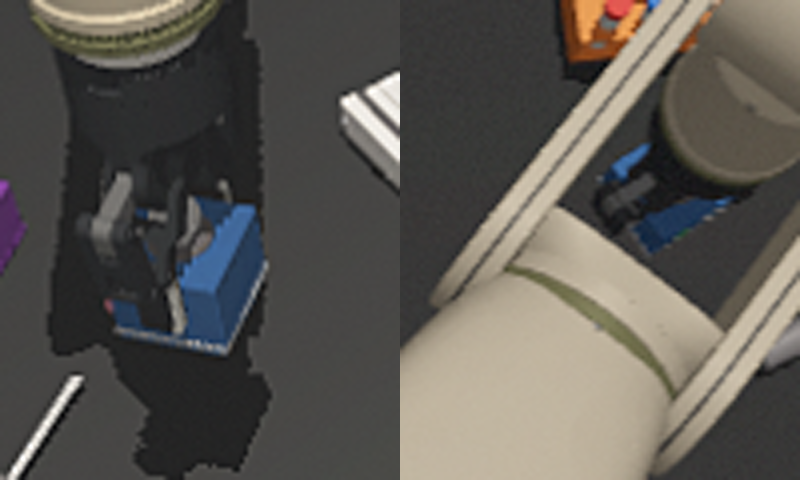

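The setter is held upright with 4.4 N of weight on the wrist. Now I'll carry it to above the bed, offset from the corner.

Request:
arm_command([
  {"jaw": 1,"dx": 8,"dy": -7,"dz": 0,"wx": 0,"wy": 0,"wz": 0},
  {"jaw": 1,"dx": 25,"dy": -23,"dz": 0,"wx": 0,"wy": 0,"wz": -0.04},
  {"jaw": 1,"dx": 52,"dy": -47,"dz": 0,"wx": 0,"wy": 0,"wz": -0.12},
  {"jaw": 1,"dx": 82,"dy": -75,"dz": 0,"wx": 0,"wy": 0,"wz": -0.2},
  {"jaw": 1,"dx": 112,"dy": -102,"dz": 0,"wx": 0,"wy": 0,"wz": -0.28},
  {"jaw": 1,"dx": 142,"dy": -129,"dz": 0,"wx": 0,"wy": 0,"wz": -0.36},
  {"jaw": 1,"dx": 172,"dy": -156,"dz": 0,"wx": 0,"wy": 0,"wz": -0.44},
  {"jaw": 1,"dx": 202,"dy": -183,"dz": 0,"wx": 0,"wy": 0,"wz": -0.52},
  {"jaw": 1,"dx": 232,"dy": -210,"dz": 0,"wx": 0,"wy": 0,"wz": -0.6},
  {"jaw": 1,"dx": 262,"dy": -238,"dz": 0,"wx": 0,"wy": 0,"wz": -0.68},
  {"jaw": 1,"dx": 285,"dy": -259,"dz": 0,"wx": 0,"wy": 0,"wz": -0.75},
  {"jaw": 1,"dx": 300,"dy": -272,"dz": 0,"wx": 0,"wy": 0,"wz": -0.8},
])

```text
time: 9.85
tool_pos: [593.6, 83.9, 344.3]
tcp_rot: [-179.8, -0.0, 78.9]
ft_force: [0.6, -0.6, -5.3]
finger_gap: 59.4
```

```bash
python3 -c "
from h import *
s=sense();print(s['tool_pos'],s['tcp_rot'],s['joint_pos'].round(1))
psi=np.radians(s['tcp_rot'][2]);d=np.array([608.3,131.6])-s['tool_pos'][:2]
print(d@[np.cos(psi),np.sin(psi)],d@[np.sin(psi),-np.cos(psi)],82.6-s['tcp_rot'][2])"
```

```text
[593.57583332  83.92480317 344.26580408] [-1.79798462e+02 -4.61909657e-03  7.89422790e+01] [ 3.1  9.5 89.4  0.1 81.3 14.2]
49.61414400757241 5.30680618193915 3.6577210234074897
```

Request:
arm_command([
  {"jaw": 1,"dx": 15,"dy": 1,"dz": 0,"wx": 0,"wy": 0,"wz": -0.03},
  {"jaw": 1,"dx": 32,"dy": 3,"dz": 0,"wx": 0,"wy": 0,"wz": -0.069},
  {"jaw": 1,"dx": 43,"dy": 4,"dz": 0,"wx": 0,"wy": 0,"wz": -0.069},
  {"jaw": 1,"dx": 48,"dy": 5,"dz": 5,"wx": 0,"wy": 0,"wz": -0.069},
  {"jaw": 1,"dx": 48,"dy": 5,"dz": 15,"wx": 0,"wy": 0,"wz": -0.069},
  {"jaw": 1,"dx": 48,"dy": 5,"dz": 30,"wx": 0,"wy": 0,"wz": -0.069},
  {"jaw": 1,"dx": 48,"dy": 5,"dz": 48,"wx": 0,"wy": 0,"wz": -0.069},
  {"jaw": 1,"dx": 48,"dy": 5,"dz": 62,"wx": 0,"wy": 0,"wz": -0.069},
  {"jaw": 1,"dx": 48,"dy": 5,"dz": 70,"wx": 0,"wy": 0,"wz": -0.069},
  {"jaw": 1,"dx": 48,"dy": 5,"dz": 73,"wx": 0,"wy": 0,"wz": -0.069},
  {"jaw": 1,"dx": 48,"dy": 5,"dz": 73,"wx": 0,"wy": 0,"wz": -0.069},
  {"jaw": 1,"dx": 48,"dy": 5,"dz": 73,"wx": 0,"wy": 0,"wz": -0.069},
])

```text
time: 11.05
tool_pos: [609.0, 126.7, 274.4]
tcp_rot: [179.9, -0.0, 82.6]
ft_force: [-0.0, 0.6, -5.5]
finger_gap: 59.5
```

```bash
python3 look.py 11 415 230 265 180
```

```text
{'time': np.float64(11.15), 'joint_pos': array([ 7.04, 16.13, 89.3 , -0.  , 74.46, 14.43]), 'tool_pos': array([609.02, 126.74, 274.63]), 'tcp_rot': array([ 1.799e+02, -2.000e-02,  8.261e+01]), 'ft_force': array([-0.56,  0.83, -5.31]), 'wrist_torque': array([ 0.03, -0.02,  0.01]), 'finger_gap': np.float64(59.23)}
```

View pics/l11.png

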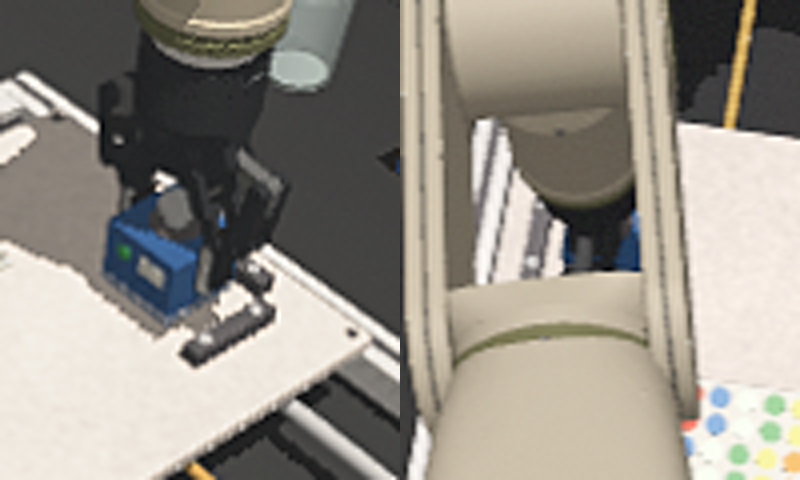

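The setter is upright over the bed beside the corner, with the outer finger above the rear stop (scene crop). Now I'll lower it until it touches.

Request:
arm_command([
  {"jaw": 1,"dx": 0,"dy": 0,"dz": 5,"wx": 0,"wy": 0,"wz": 0},
  {"jaw": 1,"dx": 0,"dy": 0,"dz": 10,"wx": 0,"wy": 0,"wz": 0},
  {"jaw": 1,"dx": 0,"dy": 0,"dz": 14,"wx": 0,"wy": 0,"wz": 0},
  {"jaw": 1,"dx": 0,"dy": 0,"dz": 15,"wx": 0,"wy": 0,"wz": 0},
  {"jaw": 1,"dx": 0,"dy": 0,"dz": 16,"wx": 0,"wy": 0,"wz": 0},
  {"jaw": 1,"dx": 0,"dy": 0,"dz": 16,"wx": 0,"wy": 0,"wz": 0},
  {"jaw": 1,"dx": 0,"dy": 0,"dz": 16,"wx": 0,"wy": 0,"wz": 0},
])

```text
time: 11.85
tool_pos: [608.7, 126.7, 257.9]
tcp_rot: [180.0, -0.0, 82.6]
ft_force: [-1.4, -0.6, 0.0]
finger_gap: 59.8
```

Request:
arm_command([
  {"jaw": 1,"dx": 0,"dy": 0,"dz": 0.5,"wx": 0,"wy": 0,"wz": 0},
  {"jaw": 1,"dx": 3,"dy": 2,"dz": 0.5,"wx": 0,"wy": 0,"wz": 0},
  {"jaw": 1,"dx": 6,"dy": 4,"dz": 0.5,"wx": 0,"wy": 0,"wz": 0},
  {"jaw": 1,"dx": 9,"dy": 6,"dz": 0.5,"wx": 0,"wy": 0,"wz": 0},
  {"jaw": 1,"dx": 12,"dy": 8,"dz": 0.5,"wx": 0,"wy": 0,"wz": 0},
  {"jaw": 1,"dx": 14,"dy": 9,"dz": 0.5,"wx": 0,"wy": 0,"wz": 0},
  {"jaw": 1,"dx": 16,"dy": 10,"dz": 0.5,"wx": 0,"wy": 0,"wz": 0},
  {"jaw": 1,"dx": 16,"dy": 10,"dz": 0.5,"wx": 0,"wy": 0,"wz": 0},
])

```text
time: 12.65
tool_pos: [621.3, 141.5, 257.9]
tcp_rot: [179.9, -0.0, 82.6]
ft_force: [0.0, -2.5, 5.1]
finger_gap: 59.2
```

```bash
python3 look.py 12 415 230 265 180
```

```text
{'time': np.float64(12.75), 'joint_pos': array([ 8.22, 19.29, 87.31, -0.  , 73.27, 15.61]), 'tool_pos': array([621.27, 141.45, 257.93]), 'tcp_rot': array([ 1.7988e+02, -3.0000e-02,  8.2610e+01]), 'ft_force': array([-0.5 , -1.69,  5.1 ]), 'wrist_torque': array([-0.12,  0.04, -0.07]), 'finger_gap': np.float64(59.36)}
```

View pics/l12.png

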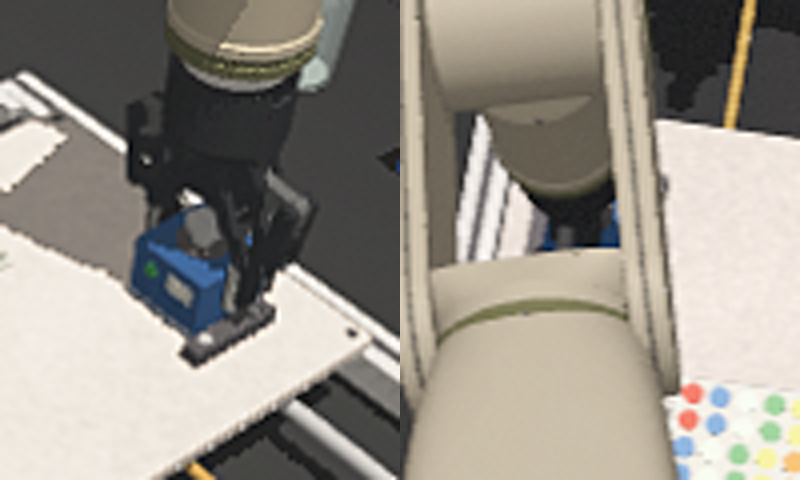

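The setter is sliding flat and is close to both stops in the picture. Next I'll push towards the side stop (tool +x) in small steps.

Request:
arm_command([
  {"jaw": 1,"dx": 1,"dy": 0,"dz": 0,"wx": 0,"wy": 0,"wz": 0},
  {"jaw": 1,"dx": 2,"dy": 0,"dz": 0,"wx": 0,"wy": 0,"wz": 0},
  {"jaw": 1,"dx": 2,"dy": 0,"dz": 0,"wx": 0,"wy": 0,"wz": 0},
])

```text
time: 13.05
tool_pos: [621.5, 143.1, 257.9]
tcp_rot: [179.9, 0.0, 82.6]
ft_force: [-0.7, -3.0, 5.3]
finger_gap: 59.4
```

Request:
arm_command([
  {"jaw": 1,"dx": 1,"dy": 0,"dz": 0,"wx": 0,"wy": 0,"wz": 0},
  {"jaw": 1,"dx": 2,"dy": 0,"dz": 0,"wx": 0,"wy": 0,"wz": 0},
  {"jaw": 1,"dx": 2,"dy": 0,"dz": 0,"wx": 0,"wy": 0,"wz": 0},
])

```text
time: 13.35
tool_pos: [621.7, 145.1, 257.9]
tcp_rot: [179.9, 0.0, 82.6]
ft_force: [-1.1, -2.2, 5.4]
finger_gap: 59.4
```

Request:
arm_command([
  {"jaw": 1,"dx": 0,"dy": 1,"dz": 0,"wx": 0,"wy": 0,"wz": 0},
  {"jaw": 1,"dx": 0,"dy": 2,"dz": 0,"wx": 0,"wy": 0,"wz": 0},
  {"jaw": 1,"dx": 0,"dy": 2,"dz": 0,"wx": 0,"wy": 0,"wz": 0},
])

```text
time: 13.65
tool_pos: [623.3, 145.1, 257.9]
tcp_rot: [180.0, -0.0, 82.6]
ft_force: [-4.1, -1.1, 8.3]
finger_gap: 59.9
```

Request:
arm_command([
  {"jaw": 1,"dx": 1,"dy": 0,"dz": 0,"wx": 0,"wy": 0,"wz": 0},
  {"jaw": 1,"dx": 2,"dy": 0,"dz": 0,"wx": 0,"wy": 0,"wz": 0},
  {"jaw": 1,"dx": 2,"dy": 0,"dz": 0,"wx": 0,"wy": 0,"wz": 0},
])

```text
time: 13.95
tool_pos: [623.5, 145.7, 258.0]
tcp_rot: [180.0, 0.2, 82.6]
ft_force: [-7.6, -10.6, 10.5]
finger_gap: 59.7
```

Request:
arm_command([
  {"jaw": 1,"dx": 0,"dy": 0.5,"dz": 0,"wx": 0,"wy": 0,"wz": 0},
  {"jaw": 1,"dx": 0,"dy": 1,"dz": 0,"wx": 0,"wy": 0,"wz": 0},
  {"jaw": 1,"dx": 0,"dy": 1,"dz": 0,"wx": 0,"wy": 0,"wz": 0},
])

```text
time: 14.25
tool_pos: [624.1, 145.6, 258.0]
tcp_rot: [-179.9, 0.2, 82.6]
ft_force: [-11.4, -9.2, 13.9]
finger_gap: 59.6
```

```bash
python3 look.py 13 415 230 265 180
```

```text
{'time': np.float64(14.35), 'joint_pos': array([ 8.59, 19.94, 86.51, -0.13, 73.67, 16.05]), 'tool_pos': array([624.07, 145.58, 257.95]), 'tcp_rot': array([-1.7993e+02,  1.5000e-01,  8.2580e+01]), 'ft_force': array([-9.71, -9.45, 13.67]), 'wrist_torque': array([-1.36,  1.44, -0.07]), 'finger_gap': np.float64(59.17)}
```

View pics/l13.png

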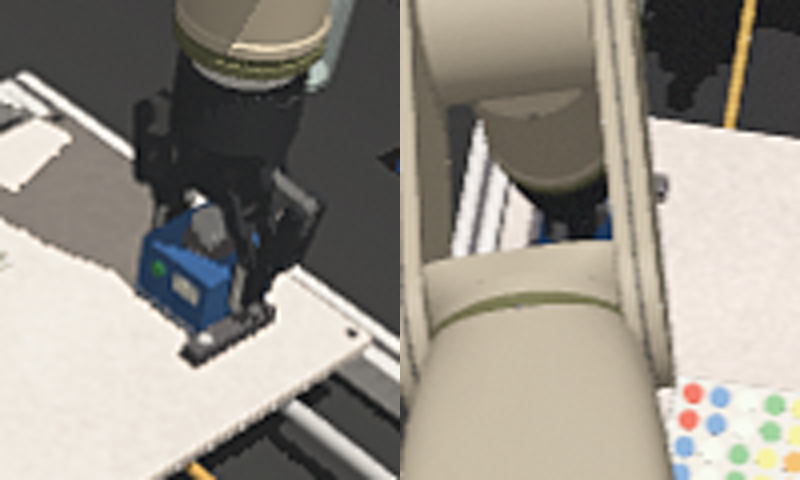

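Both stops are reacting. I'll unload the bed a little and push further on both for margin.

Request:
arm_command([
  {"jaw": 1,"dx": 0,"dy": 0,"dz": -0.5,"wx": 0,"wy": 0,"wz": 0},
  {"jaw": 1,"dx": 0.5,"dy": 1,"dz": -0.5,"wx": 0,"wy": 0,"wz": 0},
  {"jaw": 1,"dx": 1,"dy": 2,"dz": -0.5,"wx": 0,"wy": 0,"wz": 0},
  {"jaw": 1,"dx": 1,"dy": 2,"dz": -0.5,"wx": 0,"wy": 0,"wz": 0},
  {"jaw": 1,"dx": 1,"dy": 2,"dz": -0.5,"wx": 0,"wy": 0,"wz": 0},
])

```text
time: 14.85
tool_pos: [625.7, 145.7, 258.0]
tcp_rot: [-179.8, 0.2, 82.6]
ft_force: [-15.1, -14.1, 14.8]
finger_gap: 59.4
```

```bash
python3 look.py 14 415 230 265 180
```

```text
{'time': np.float64(14.95), 'joint_pos': array([ 8.59, 20.22, 86.14, -0.19, 73.88, 16.09]), 'tool_pos': array([625.67, 145.71, 258.04]), 'tcp_rot': array([-179.82,    0.24,   82.55]), 'ft_force': array([-12.89, -12.96,  15.26]), 'wrist_torque': array([-1.96,  2.  , -0.08]), 'finger_gap': np.float64(59.55)}
```

```bash
python3 -c "
import cv2
im=cv2.imread('pics/s14.png');cv2.imwrite('pics/z14.png',cv2.resize(im[210:270,380:450],None,fx=10,fy=10,interpolation=cv2.INTER_CUBIC))"
```

```text
(no output)
```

View pics/z14.png

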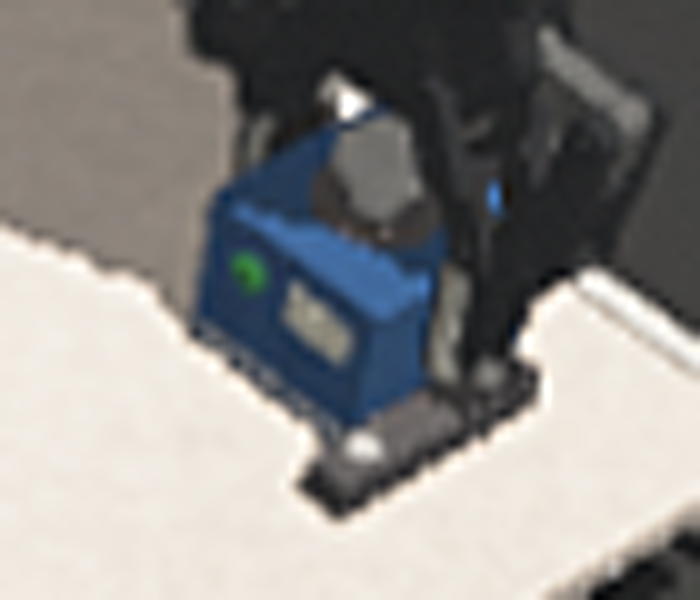

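Force is present on both axes, but x still gave 1.6 mm, so rear contact isn't certain yet. I'll push further along tool y.

Request:
arm_command([
  {"jaw": 1,"dx": 0,"dy": 0.5,"dz": -0.5,"wx": 0,"wy": 0,"wz": 0},
  {"jaw": 1,"dx": 0,"dy": 1,"dz": -0.5,"wx": 0,"wy": 0,"wz": 0},
  {"jaw": 1,"dx": 0,"dy": 1,"dz": -0.5,"wx": 0,"wy": 0,"wz": 0},
  {"jaw": 1,"dx": 0,"dy": 1,"dz": -0.5,"wx": 0,"wy": 0,"wz": 0},
])

```text
time: 15.35
tool_pos: [626.1, 145.7, 258.1]
tcp_rot: [-179.7, 0.3, 82.6]
ft_force: [-16.9, -12.3, 14.3]
finger_gap: 59.3
```

```bash
python3 look.py 15 415 230 265 180
```

```text
{'time': np.float64(15.45), 'joint_pos': array([ 8.58, 20.33, 86.  , -0.17, 74.02, 16.07]), 'tool_pos': array([626.09, 145.71, 258.1 ]), 'tcp_rot': array([-179.71,    0.26,   82.56]), 'ft_force': array([-16.94, -12.34,  14.85]), 'wrist_torque': array([-1.87,  2.55, -0.2 ]), 'finger_gap': np.float64(59.18)}
```

Request:
arm_command([
  {"jaw": 1,"dx": 0,"dy": 0.5,"dz": 0,"wx": 0,"wy": 0,"wz": 0},
  {"jaw": 1,"dx": 0,"dy": 1,"dz": 0,"wx": 0,"wy": 0,"wz": 0},
  {"jaw": 1,"dx": 0,"dy": 1,"dz": 0,"wx": 0,"wy": 0,"wz": 0},
  {"jaw": 1,"dx": 0,"dy": 1,"dz": 0,"wx": 0,"wy": 0,"wz": 0},
])

```text
time: 15.85
tool_pos: [626.5, 145.7, 258.1]
tcp_rot: [-179.6, 0.3, 82.6]
ft_force: [-24.2, -12.2, 19.4]
finger_gap: 59.1
```

```bash
python3 look.py 16 415 230 265 180; python3 -c "
import cv2,numpy as np
f=lambda n:cv2.resize(cv2.imread('pics/s%d.png'%n)[220:265,390:440],None,fx=8,fy=8,interpolation=cv2.INTER_CUBIC)
cv2.imwrite('pics/z16.png',np.hstack([f(14),f(16)]))
g=lambda n:cv2.cvtColor(cv2.imread('pics/s%d.png'%n),cv2.COLOR_BGR2GRAY)[235:256,400:413].astype(np.float32)
for n in(13,15,16): print(n,cv2.phaseCorrelate(g(14),g(n)))
"
```

```text
{'time': np.float64(15.95), 'joint_pos': array([ 8.57, 20.44, 85.86, -0.15, 74.17, 16.05]), 'tool_pos': array([626.49, 145.7 , 258.13]), 'tcp_rot': array([-179.59,    0.27,   82.56]), 'ft_force': array([-23.15, -11.97,  18.47]), 'wrist_torque': array([-1.84,  3.36, -0.22]), 'finger_gap': np.float64(59.63)}
13 ((0.5671390128452414, -0.19852295484499827), 0.9654423773288727)
15 ((0.40146816635316185, -0.09965746129948272), 0.9768713820311759)
16 ((0.36321377895899953, -0.17203593962878827), 0.9956917598843574)
```

View pics/z16.png

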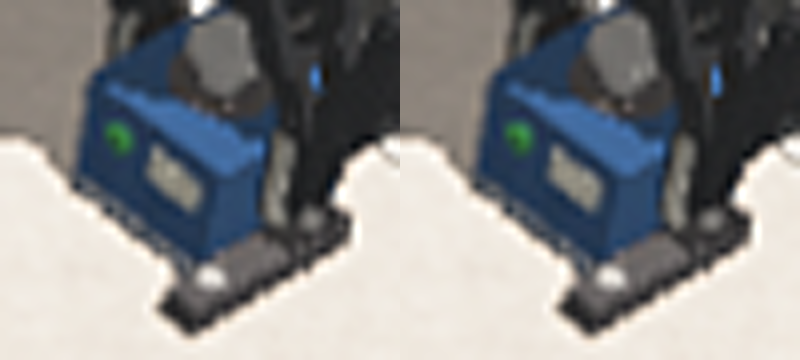

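x has now stiffened: Fx rose 7 N for 0.4 mm and the setter no longer shifts in the image, so it is on the rear stop. I'll add a little push on the side stop and relieve the down force.

Request:
arm_command([
  {"jaw": 1,"dx": 0,"dy": 0,"dz": -0.4,"wx": 0,"wy": 0,"wz": 0},
  {"jaw": 1,"dx": 0.5,"dy": 0,"dz": -0.4,"wx": 0,"wy": 0,"wz": 0},
  {"jaw": 1,"dx": 1,"dy": 0,"dz": -0.4,"wx": 0,"wy": 0,"wz": 0},
  {"jaw": 1,"dx": 1.2,"dy": 0,"dz": -0.4,"wx": 0,"wy": 0,"wz": 0},
  {"jaw": 1,"dx": 1.2,"dy": 0,"dz": -0.4,"wx": 0,"wy": 0,"wz": 0},
  {"jaw": 1,"dx": 1.2,"dy": 0,"dz": -0.4,"wx": 0,"wy": 0,"wz": 0},
])

```text
time: 16.55
tool_pos: [626.6, 146.0, 258.2]
tcp_rot: [-179.6, 0.4, 82.5]
ft_force: [-22.0, -17.9, 17.8]
finger_gap: 59.2
```

```bash
python3 look.py 17 415 230 265 180
python3 - <<'E'
from h import *
b=snapshot('scene')
im=cv2.cvtColor(np.asarray(b['pixels'],np.uint8),cv2.COLOR_RGB2BGR)
p=[658.6,170.6,np.radians(-7.4)]
im=cv2.resize(im,None,fx=8,fy=8,interpolation=cv2.INTER_CUBIC)
W=lambda P:(p[0]+np.cos(p[2])*P[0]-np.sin(p[2])*P[1],p[1]+np.sin(p[2])*P[0]+np.cos(p[2])*P[1],P[2])
def pl(Q): cv2.polylines(im,[np.array([(proj(b,W(x))+.5)*8-.5 for x in Q]).round().astype(int)],True,(0,255,255),1)
for z in(70,120): pl([(x,y,z) for x,y in((0,0),(-60,0),(-60,-60),(0,-60))])
pl([(x,y,84) for x,y in((0,-8),(14,-8),(14,-78),(0,-78))])
cv2.imwrite('pics/z17.png',im[8*210:8*275,8*375:8*455])
for t in('setter_center','plunger_top'):
    print(t,[(np.round(r['pixel'],1),round(r['score'],2)) for r in pinpoint('scene',t)[:6]])
print(proj(b,W((-30,-30,95))),proj(b,W((-30,-30,138))))
E
```

```text
{'time': np.float64(16.65), 'joint_pos': array([ 8.62, 20.49, 85.79, -0.24, 74.24, 16.15]), 'tool_pos': array([626.59, 146.02, 258.18]), 'tcp_rot': array([-179.56,    0.36,   82.54]), 'ft_force': array([-21.9 , -17.4 ,  18.13]), 'wrist_torque': array([-2.55,  3.4 , -0.22]), 'finger_gap': np.float64(59.69)}
setter_center [(array([229.3, 274.9]), 0.83), (array([172.3, 267.2]), 0.83), (array([415.8, 238.7]), 0.59), (array([135.6, 324.1]), 0.56)]
plunger_top [(array([128. , 312.9]), 0.66), (array([166.2, 255.4]), 0.59), (array([420.3, 224.7]), 0.54), (array([224.2, 270.2]), 0.53)]
[415.60584564 236.86956871] [417.95523923 224.01421525]
```

View pics/z17.png

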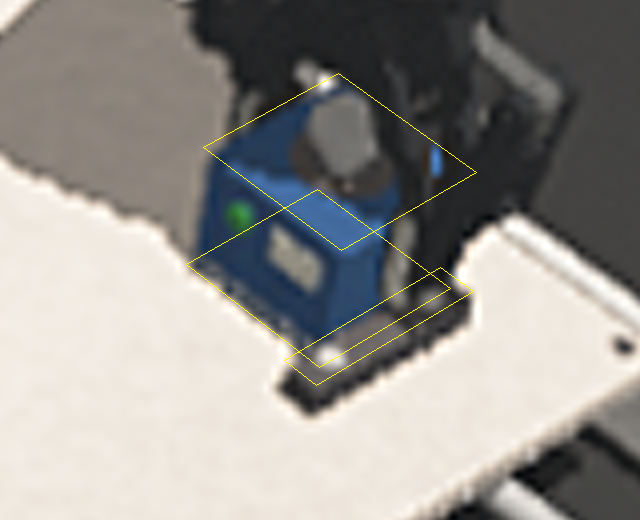

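The overlay of the predicted home pose matches the setter to about 1 px. The same small camera shift shows on the stop. Forces are steady at about −22 N and −17 N on the two stops, the plunger is up with the gripper body well above it, and the well plate is untouched. One settle check, then I'll hand in.

Request:
arm_command([
  {"jaw": 1,"dx": 0,"dy": 0,"dz": 0,"wx": 0,"wy": 0,"wz": 0},
  {"jaw": 1,"dx": 0,"dy": 0,"dz": 0,"wx": 0,"wy": 0,"wz": 0},
  {"jaw": 1,"dx": 0,"dy": 0,"dz": 0,"wx": 0,"wy": 0,"wz": 0},
  {"jaw": 1,"dx": 0,"dy": 0,"dz": 0,"wx": 0,"wy": 0,"wz": 0},
  {"jaw": 1,"dx": 0,"dy": 0,"dz": 0,"wx": 0,"wy": 0,"wz": 0},
])

```text
time: 17.3
tool_pos: [626.6, 146.0, 258.2]
tcp_rot: [-179.6, 0.4, 82.5]
ft_force: [-22.7, -17.1, 17.9]
finger_gap: 59.7
```

```bash
python3 -c "
from h import *
s=sense();print(s['tool_pos'].round(2),s['ft_force'].round(1),s['qd'].round(2))
print(hand_in())"
```

```text
[626.58 146.03 258.16] [-22.7 -17.1  17.9] [ 0.06 -0.03  0.04 -0.05  0.05  0.02]
the job is handed in; nothing more can be done
None
```

The job is handed in at about 17.3 s, with the setter held in the corner against both stops and its plunger up; no verdict was reported.

**What I did**
- **Plunger test:** with the jaws shut, I pressed the plunger to its stop on the bench. The force rose stiffly to about 17 N with almost no further travel. After release, the picture showed the head fully up and the setter unmoved.
- **Carry and push home:** I gripped two side faces, carried the setter upright to the bed, lowered it until it touched, and slid it into the corner.

**Last checks**
- **Forces:** the wrist reads a steady -22.7 N in x and -17.1 N in y, which is more than friction alone could give. The down force is about 18 N.
- **Grip:** the finger opening is 59.7 mm on the 60 mm block, and the arm is still. The tool is tilted 0.4–0.6° from vertical.
- **Position:** drawn over the scene picture, the predicted home pose matches the setter to about 1–1.5 pixels (2–3 mm). The stop shows nearly the same offset, so I put that down to camera calibration.

**Failed or disagreed**
- My first move call was refused because its rows left out some of the numbers; nothing moved.
- In the first push, x kept yielding, so I pushed further until it stiffened.
- The final tool x is about 1.5 mm beyond the camera's estimate of home, within the 2 mm calibration.
- The plunger being up in the final pose rests on the picture and the clearance to the gripper body, as I have no direct reading of it.

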